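Set up the power supply and its cooling fan on the printer bench

TASK

Slide the flat metal power supply away from you along the bench until it sits midway between the controller box and the filament spool stand, square to them and with its front level with the fronts of their bases. Then stand the fan upright in front of the power supply's grille (the side towards the robot), centred on it, parallel to it and about 30 mm away from it. Keep the power supply flat on the bench, do not knock the fan over, and leave the mug, the tape roll and the screwdriver where they are.

Things in the scene. Friction and masses are not known exactly. Their poses are not given: they have to be found in the camera images.
- psu: Loose power supply: low metal box 90 (x) x 130 (y) x 50 mm high, 0.5 to 0.85 kg, too wide to grip; stops sliding when no longer pushed. Origin: centre of underside. The slotted grille is its whole -x side, roughly towards the robot at the start; x points out of its back. Final place: origin midway on the line between the origins of controller and spool_stand, square to them (same yaw).
- fan: Loose fan, 0.2 kg: square black frame 120 (y) x 120 mm high, 25 mm thick (x), solid, at heights 4 to 124 mm, on two grey feet 60 mm long along x. Stands upright left or right of the work. Origin: centre of underside; x through the thickness (either way round is fine). Grip across the thickness at the middle of its top edge. Final place: about 87 mm on the -x side of the power supply's origin.
- controller: Controller box, fixed to the bench, left or right of the gap: black box 90 (x) x 80 (y) x 55 mm high with a small display on its front. Origin: centre of underside; its front is the -x side, looking roughly to the robot.
- spool_stand: Filament spool stand, fixed: plywood base 90 (x) x 80 (y) x 12 mm with an upright black spool 140 mm across, 62 mm wide, axle along y at height 85 mm, overhanging the base by 25 mm front and back. Origin: centre of underside. Same yaw as the controller box, level with it, 290 mm from it along y: the gap is 210 mm, leaving 40 mm each side of the power supply.
- mug: White mug, 80 mm across, 95 mm high, with a handle; a bystander standing on the other side of the work from the fan. Origin at the centre of its underside.
- tape_roll: Tape roll lying flat, 110 mm across, 48 mm high; a bystander at the far left. Origin at the centre of its underside.
- screwdriver: Screwdriver lying on the bench, a bystander at the far right. Origin on its underside, x along its length.
There are look-alikes about, which are no part of the job. Leave any blue or purple look-alike of the spool_stand alone.

How it is judged:
By the outcome, as a careful person would: the job done as asked, in the order asked, and still so for the second after the job is handed in, with the robot touching nothing.
It also fails if it takes over 69 s, if anything falls off the work surface, if the arm or the gripper's body presses on something with over 40 N, if the wrist force passes 120 N, or if a joint passes its speed limit or range.

ROBOT

A 6-joint arm with a two-finger parallel gripper is mounted at the origin on the work surface. World frame = base frame: x ahead of the robot, y to its left, z up, the work surface at z = 0. Lengths are in m, angles in rad, forces in N, time in s.
With the tool pointing down it reaches from about 0.425 to 0.925 m from the base axis. Payload 12.5 kg.
Tool frame: the origin (TCP) lies midway between the tips of the shut fingers; the grasp point (between the pads) lies 19 mm behind it; z points along the fingers, y is the direction in which the jaws open and shut (so a half turn about z gives the same grasp; the last joint's range is limited). The gripper opens to 85 mm and grips with 20 to 120 N. Pads are 22 mm wide; open, the fingers measure 114 mm over their backs; the gripper's body (76 mm by 85 mm) begins 54 mm behind the grasp point. The pads swing forward as they close: fully open they stand 13 mm farther back than shut.
Start: joints at [1.03, 0.491, 1.559, -0, 1.092, -0.106], TCP at [0.263, 0.567, 0.231] pointing down, gripper open.
Joint ranges: [-3.1, 3.1], [-0.84, 2.19], [0.05, 2.79], [-1.13, 4.28], [0.06, 2.93], [-2.69, 2.69]. Speed limits (rad/s): [2.22, 2.22, 2.79, 3.14, 3.14, 3.14].

INTERFACE

Orientations are given as a 3x3 rotation matrix whose columns are the frame's x, y, z axes.
In Python, from bench import sensors, imaging, order gives the robot as it stands.
- The arm moves only by the shell command python3 -m pendant 'ROWS'. ROWS is JSON, a list of rows, each an object of numbers: "dx", "dy", "dz": the shift along the tool's x, y, z as a fraction of full scale; "yaw": the turn about the tool's z as a fraction of full scale; "fingers": the opening, from 0 (shut) to 1 (fully open). A call has 1 to 20 rows; each row is the pose to reach, as a shift and turn from the pose commanded when the call began, along the tool's axes at that moment; what a row does not reach only later rows make up. Full scale, the value 1, is 0.1 m for a shift and 30 degrees for a turn. A row lasts 1/8 s, in which the tool goes at most 62.5 mm and 10.7 degrees, less where a joint would pass 70% of its speed; a pose out of reach is approached as far as the arm can. A call with a number of a shift or a turn outside -1 to 1 is refused whole. A call with a gripper value outside its range is refused whole. The fingers move at their own pace and stop on an object; the grip force is fixed at half the most. Time passes only in rows, so rows that repeat a pose let the fingers close. It gives the time, the measured TCP pose, the force and the opening at its end, in the units of the state.
- sensors.get_obs(): the state, without advancing time (a new reading comes with each control period).
- imaging.camera(name): name is "scene" or "top" or "wrist"; returns a dict with "image" (400x640x3 uint8, red, green, blue), "fov_y" (degrees; the focal length in pixels is half the picture's height over the tangent of half this angle, whatever the lens; pixels are square), "cx", "cy" (the principal point, pixels), "rvec" (rotation vector, rad) and "tvec" (3), from world to camera coordinates, as OpenCV has them; the wrist camera has in their place "tool_from_camera" (4x4, takes a point from camera to tool coordinates, whose origin is the TCP and whose axes are the flange's). Camera axes: x right, y down, z forward; pixel columns grow to the right and rows downward; lengths in m; the calibration is good to about 2 mm. A picture is of the moment at which its call begins: read the wrist's pose just before it. There is no depth.
- order.finish_job(): hands the job in, once; it reports no verdict.
The state is a dict: "time": time; "q": joint angles; "joint_velocities": joint speeds; "effort": joint torques, N m; "tcp_pos": TCP position; "tcp_rot": TCP orientation; "ft_force": force on the tool from outside, world axes, zero at the start; "torque": the same for the moment, N m; "opening": finger opening in m.
Only numpy, scipy, OpenCV 4.12 (cv2) and the standard library are available. Lean on these libraries where they do the work, as an engineer would, in place of code of your own. Each camera call takes 0.05 s, during which the arm holds its last target. There are 200 camera calls.

## Working session

There is one attempt and no reset: what is moved stays moved. The work goes in short steps, Python scripts to look and compute and a shell command to move; the robot and the scene stay as the last step left them, time stands still between calls to the robot, and variables do not carry over. Pictures are saved under pics/ and viewed, about 8 in all and at most 12, crops included, and the job is handed in when it is done.

```bash
ls; mkdir -p pics; cat > h.py <<'E'
import numpy as np, cv2
from bench import sensors, imaging, order
def K(c):
    f=c["image"].shape[0]/2/np.tan(np.radians(c["fov_y"])/2)
    return np.array([[f,0,c["cx"]],[0,f,c["cy"]],[0,0,1.]])
def Rt(c,obs=None):
    if "rvec" in c:
        return cv2.Rodrigues(np.array(c["rvec"],float))[0],np.array(c["tvec"],float).ravel()
    T=np.eye(4);T[:3,:3]=obs["tcp_rot"];T[:3,3]=obs["tcp_pos"]
    T=np.linalg.inv(T@np.array(c["tool_from_camera"]));return T[:3,:3],T[:3,3]
def cast(c,uv,z,obs=None):
    R,t=Rt(c,obs);uv=np.atleast_2d(np.array(uv,float))
    d=(np.linalg.inv(K(c))@np.c_[uv,np.ones(len(uv))].T).T@R
    o=-R.T@t
    return o+d*((z-o[2])/d[:,2])[:,None]
def proj(c,P,obs=None):
    R,t=Rt(c,obs);p=(K(c)@(R@np.atleast_2d(P).T+t[:,None])).T
    return p[:,:2]/p[:,2:]
E
python3 - <<'E'
from h import *
o=sensors.get_obs();print({k:np.round(v,3).tolist() for k,v in o.items()})
for n in("scene","top"):
    c=imaging.camera(n);cv2.imwrite(f"pics/{n}0.png",c["image"][:,:,::-1])
    R,t=Rt(c);print(n,-R.T@t,c["fov_y"],c["cx"],c["cy"],[k for k in c])
    import pickle;pickle.dump(c,open(n+"0.pkl","wb"))
E
```

```text
pics
{'time': 0.0, 'q': [1.03, 0.492, 1.56, -0.0, 1.092, -0.106], 'joint_velocities': [0.002, -0.002, 0.001, -0.001, 0.001, 0.001], 'effort': [-0.001, -61.843, -26.159, -0.0, 0.004, -0.0], 'tcp_pos': [0.263, 0.567, 0.231], 'tcp_rot': [[-0.907, 0.421, -0.001], [0.421, 0.907, -0.001], [0.0, -0.001, -1.0]], 'ft_force': [0.277, -0.756, -0.288], 'torque': [-0.063, -0.048, -0.01], 'opening': 0.086}
scene [ 1.20774021 -0.67705332  0.71576476] 44.338623319972854 318.2817150509392 195.32608355403238 ['image', 'fov_y', 'cx', 'cy', 'rvec', 'tvec']
top [0.47479406 0.01176069 1.42392571] 44.551516215701156 321.84547518440473 196.30559689646978 ['image', 'fov_y', 'cx', 'cy', 'rvec', 'tvec']
```

View pics/top0.png

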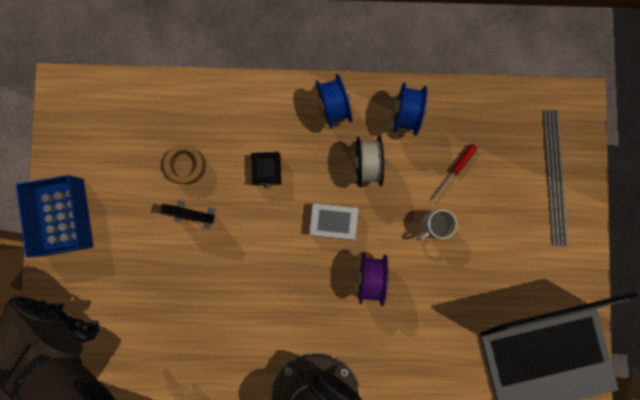

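View pics/scene0.png

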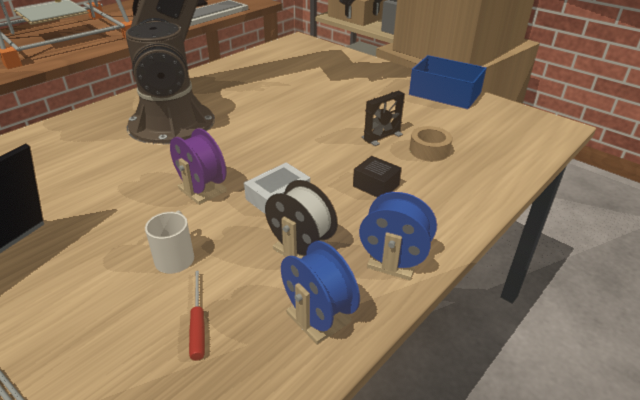

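The top view shows the fan at (187,214), tape at (183,165), controller at (266,168), white spool at (370,162), PSU at (334,221), mug at (440,224) and the purple decoy at (373,278). The blue decoys are further away. The scene view agrees.

```bash
python3 - <<'E'
from h import *
import pickle
c=pickle.load(open("top0.pkl","rb"));im=c["image"]
hsv=cv2.cvtColor(im,cv2.COLOR_RGB2HSV)
def big(m,roi):
    z=np.zeros_like(m);x0,y0,x1,y1=roi;z[y0:y1,x0:x1]=m[y0:y1,x0:x1]
    return max(cv2.findContours(z,cv2.RETR_EXTERNAL,cv2.CHAIN_APPROX_NONE)[0],key=cv2.contourArea)
gray=((hsv[...,1]<60)&(hsv[...,2]>90)).astype(np.uint8)*255
dark=(hsv[...,2]<50).astype(np.uint8)*255
vis=im[:,:,::-1].copy()
for n,m,roi,z in(("psu",gray,(300,195,365,245),.05),("ctl",dark,(245,145,288,190),.055),("fan",dark,(145,195,225,235),.124),("filament",gray,(350,130,390,190),.14)):
    k=big(m,roi);r=cv2.minAreaRect(k);b=cv2.boxPoints(r);P=cast(c,b,z)
    print(n,np.round(r[0],1),np.round(P[:,:2],3).tolist(),"ctr",np.round(P.mean(0)[:2],3),"sides",np.round(np.linalg.norm(P[1]-P[0]),3),np.round(np.linalg.norm(P[2]-P[1]),3),"ang",np.degrees(np.arctan2(*(P[1]-P[0])[1::-1])).round(1))
    cv2.drawContours(vis,[np.round(b).astype(int)],-1,(0,255,0),1)
v=cv2.resize(im[120:310,140:400,::-1],None,fx=3,fy=3,interpolation=cv2.INTER_CUBIC)
v=cv2.convertScaleAbs(v,alpha=1.8)
cv2.imwrite("pics/crop.png",v); cv2.imwrite("pics/vis.png",cv2.resize(vis[120:310,140:400],None,fx=3,fy=3))
E
```

```text
psu [333.4 221.1] [[0.465, 0.029], [0.554, 0.022], [0.543, -0.108], [0.454, -0.101]] ctr [ 0.504 -0.04 ] sides 0.089 0.131 ang -4.6
ctl [265.5 169.5] [[0.691, 0.197], [0.693, 0.116], [0.599, 0.113], [0.597, 0.194]] ctr [0.645 0.155] sides 0.082 0.094 ang -88.6
fan [186.4 213.8] [[0.512, 0.427], [0.543, 0.421], [0.514, 0.28], [0.483, 0.286]] ctr [0.513 0.354] sides 0.031 0.144 ang -10.5
filament [370.5 159.5] [[0.714, -0.108], [0.715, -0.153], [0.621, -0.154], [0.62, -0.109]] ctr [ 0.668 -0.131] sides 0.045 0.094 ang -88.6
```

View pics/crop.png

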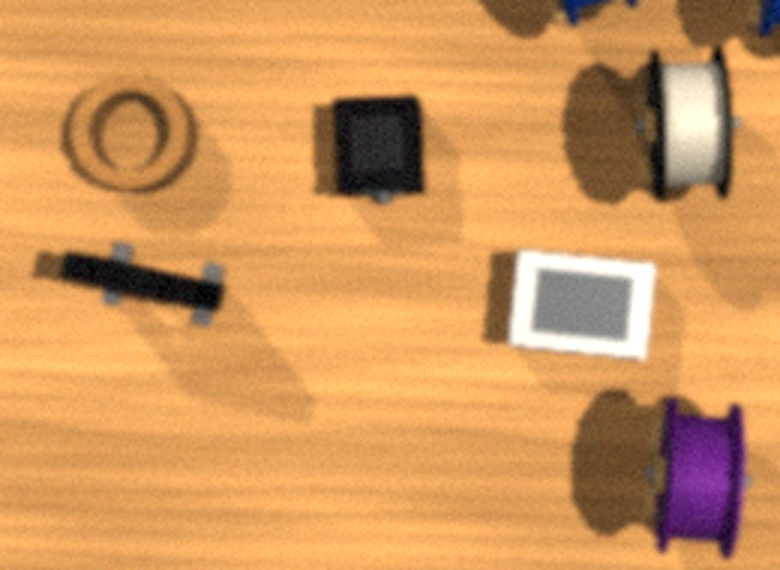

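```bash
cat >> h.py <<'E'
def plan(pos,ang,way):
    """way: list of (x,y,z,angle of tool x in deg); prints shifts for each call (units of full scale)"""
    p=np.array(pos,float);a=ang
    for w in way:
        q=np.array(w[:3]);th=np.radians(a);s=q-p
        r=[(s@[np.cos(th),np.sin(th),0])/.1,(s@[np.sin(th),-np.cos(th),0])/.1,-s[2]/.1,-(w[3]-a)/30]
        print(w,"dx %.2f dy %.2f dz %.2f yaw %.3f"%tuple(r),"OVER" if max(map(abs,r))>1 else "")
        p,a=q,w[3]
def now():
    o=sensors.get_obs();R=np.array(o["tcp_rot"])
    return np.array(o["tcp_pos"]),np.degrees(np.arctan2(R[1,0],R[0,0])),o
E
python3 - <<'E'
from h import *
import pickle
c=pickle.load(open("top0.pkl","rb"))
# crop px -> full
f=lambda a:np.array(a)/3.+[140,120]
print("purple flange z.085 (far L,far R,near L,near R)",np.round(cast(c,f([[672,400],[738,408],[662,548],[730,555]]),.1),3).tolist())
print("white spool",np.round(cast(c,f([[656,50],[719,50],[656,198],[724,196]]),.1),3).tolist())
print("mug",np.round(cast(c,[[423,212],[440,212],[456,224],[418,236]],.095),3).tolist())
p,a,o=now()
plan(p,a,[(.33,.48,.25,125),(.40,.40,.25,96),(.45,.31,.25,91.5),(.49,.22,.25,91.5),(.5,.12,.25,91.5),(.5,.03,.25,91.5),(.51,-.065,.25,91.5),(.51,-.145,.25,91.5),(.51,-.145,.15,91.5),(.51,-.145,.05,91.5),(.51,-.145,.014,91.5)])
E
```

```text
purple flange z.085 (far L,far R,near L,near R) [[0.418, -0.122, 0.1], [0.412, -0.181, 0.1], [0.286, -0.115, 0.1], [0.281, -0.176, 0.1]]
white spool [[0.736, -0.102, 0.1], [0.737, -0.16, 0.1], [0.6, -0.104, 0.1], [0.603, -0.166, 0.1]]
mug [[0.533, -0.282, 0.095], [0.534, -0.328, 0.095], [0.502, -0.372, 0.095], [0.467, -0.269, 0.095]]
(0.33, 0.48, 0.25, 125) dx -0.97 dy -0.50 dz -0.19 yaw 1.003 OVER
(0.4, 0.4, 0.25, 96) dx -1.06 dy 0.11 dz -0.00 yaw 0.967 OVER
(0.45, 0.31, 0.25, 91.5) dx -0.95 dy 0.40 dz -0.00 yaw 0.150 
(0.49, 0.22, 0.25, 91.5) dx -0.91 dy 0.38 dz -0.00 yaw -0.000 
(0.5, 0.12, 0.25, 91.5) dx -1.00 dy 0.07 dz -0.00 yaw -0.000 OVER
(0.5, 0.03, 0.25, 91.5) dx -0.90 dy -0.02 dz -0.00 yaw -0.000 
(0.51, -0.065, 0.25, 91.5) dx -0.95 dy 0.08 dz -0.00 yaw -0.000 
(0.51, -0.145, 0.25, 91.5) dx -0.80 dy -0.02 dz -0.00 yaw -0.000 
(0.51, -0.145, 0.15, 91.5) dx 0.00 dy 0.00 dz 1.00 yaw -0.000 
(0.51, -0.145, 0.05, 91.5) dx 0.00 dy 0.00 dz 1.00 yaw -0.000 
(0.51, -0.145, 0.014, 91.5) dx 0.00 dy 0.00 dz 0.36 yaw -0.000
```

```bash
P="python3 -m pendant"
$P '[{"dx":-0.95,"dy":-0.5,"dz":-0.6,"yaw":1,"fingers":0.5},{"dx":-0.95,"dy":-0.5,"dz":-0.6,"yaw":1,"fingers":0.5},{"dx":-0.95,"dy":-0.5,"dz":-0.6,"yaw":1,"fingers":0.5},{"dx":-0.95,"dy":-0.5,"dz":-0.6,"yaw":1,"fingers":0.5}]' >/dev/null
$P '[{"dx":-1,"dy":0.1,"dz":-0.6,"yaw":0.97,"fingers":0.5},{"dx":-1,"dy":0.1,"dz":-0.6,"yaw":0.97,"fingers":0.5},{"dx":-1,"dy":0.1,"dz":-0.6,"yaw":0.97,"fingers":0.5},{"dx":-1,"dy":0.1,"dz":-0.6,"yaw":0.97,"fingers":0.5}]' >/dev/null
$P '[{"dx":-1,"dy":0.5,"dz":-0.5,"yaw":0.15,"fingers":0.5},{"dx":-1,"dy":0.5,"dz":-0.5,"yaw":0.15,"fingers":0.5}]' >/dev/null
$P '[{"dx":-1,"dy":0.5,"fingers":0.5},{"dx":-1,"dy":0.5,"fingers":0.5}]' >/dev/null
$P '[{"dx":-1,"dy":0.5,"fingers":0.5},{"dx":-1,"dy":0.5,"fingers":0.5}]' >/dev/null
$P '[{"dx":-1,"dy":0,"fingers":0.5},{"dx":-1,"dy":0,"fingers":0.5},{"dx":-1,"dy":0,"fingers":0.5}]'
python3 - <<'E'
from h import *
import pickle
p,a,o=now();c=imaging.camera("wrist")
pickle.dump((o,c),open("w1.pkl","wb"));cv2.imwrite("pics/w1.png",c["image"][:,:,::-1])
R,t=Rt(c,o);print(p,a,-R.T@t,R[2])
E
```

```text
[0.45401209 0.31112041 0.40098153] 91.94644311442806 [0.45156648 0.39377747 0.54306363] [ 0.00981557 -0.31800561 -0.94803802]invalid input at $[0]: expected keys dx, dy, dz, yaw, fingers
invalid input at $[0]: expected keys dx, dy, dz, yaw, fingers
invalid input at $[0]: expected keys dx, dy, dz, yaw, fingers
```

View pics/w1.png

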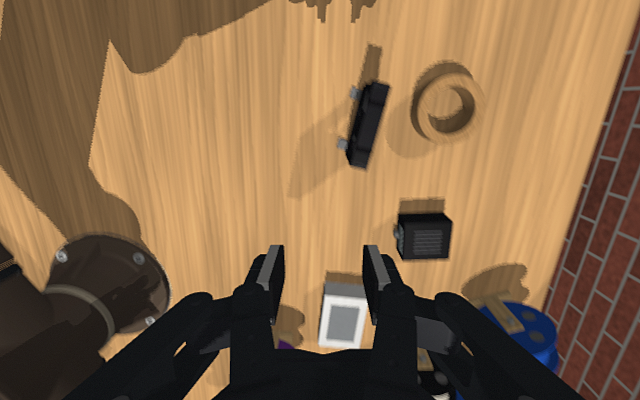

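The wrist view shows the fan (368,125), controller (425,235), PSU (342,318) and tape (445,105). Every key is required in each row, so I'll continue with full rows.

```bash
P="python3 -m pendant"
r='x'
python3 -m pendant '[{"dx":-1,"dy":0.2,"dz":0,"yaw":0,"fingers":0.5},{"dx":-1,"dy":0.2,"dz":0,"yaw":0,"fingers":0.5}]' >/dev/null
python3 -m pendant '[{"dx":-1,"dy":0.2,"dz":0,"yaw":0,"fingers":0.5},{"dx":-1,"dy":0.2,"dz":0,"yaw":0,"fingers":0.5}]' >/dev/null
python3 -m pendant '[{"dx":-1,"dy":0.2,"dz":0,"yaw":0,"fingers":0.5},{"dx":-1,"dy":0.2,"dz":0,"yaw":0,"fingers":0.5}]' >/dev/null
python3 -m pendant '[{"dx":-1,"dy":0.1,"dz":0,"yaw":0,"fingers":0.5},{"dx":-1,"dy":0.1,"dz":0,"yaw":0,"fingers":0.5}]' >/dev/null
python3 -m pendant '[{"dx":-0.7,"dy":0,"dz":0,"yaw":0,"fingers":0.5},{"dx":-0.7,"dy":0,"dz":0,"yaw":0,"fingers":0.5},{"dx":-0.7,"dy":0,"dz":0,"yaw":0,"fingers":0.5},{"dx":-0.7,"dy":0,"dz":0,"yaw":0,"fingers":0.5}]'
python3 - <<'E'
from h import *
import pickle
p,a,o=now();c=imaging.camera("wrist")
pickle.dump((o,c),open("w2.pkl","wb"));cv2.imwrite("pics/w2.png",c["image"][:,:,::-1])
print(p,a,o["opening"],o["time"])
E
```

```text
time: 2.9
tcp_pos: [0.5365, -0.1553, 0.4012]
tcp_rot: [[-0.029, 1.0, -0.0], [1.0, 0.029, 0.0], [0.0, -0.0, -1.0]]
ft_force: [0.3, 0.5, -0.4]
opening: 0.0431
[ 0.53650342 -0.15533604  0.40118896] 91.68011854962967 0.04314472052722451 2.9
```

View pics/w2.png

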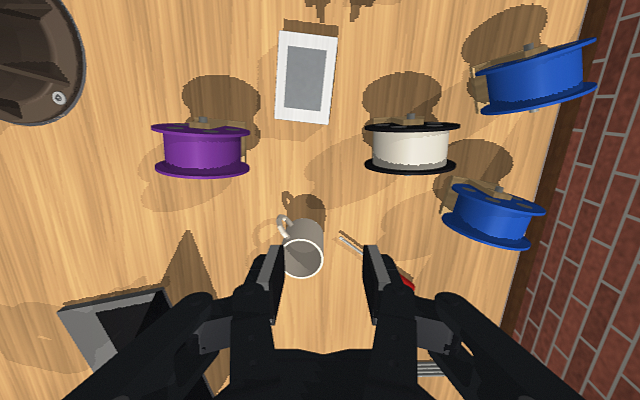

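```bash
python3 - <<'E'
from h import *
import pickle
a=pickle.load(open("w1.pkl","rb"))[1]["image"];b=pickle.load(open("w2.pkl","rb"))[1]["image"]
z=lambda i,x0,y0,w,h,k:cv2.resize(cv2.convertScaleAbs(i[y0:y0+h,x0:x0+w,::-1],alpha=1.5,beta=15),None,fx=k,fy=k,interpolation=cv2.INTER_NEAREST)
A=z(a,385,200,80,70,5);B=z(b,350,100,130,100,6);
A=cv2.copyMakeBorder(A,0,0,0,B.shape[1]-A.shape[1],cv2.BORDER_CONSTANT)
C=z(b,265,15,80,70,5)
A[:, 400:780][:350,:380]=C[:,:380]
B=B[:250]
cv2.imwrite("pics/z.png",np.vstack([A,cv2.resize(z(b,350,110,130,40,6),(780,240),interpolation=0)]))
E
```

```text
(no output)
```

View pics/z.png

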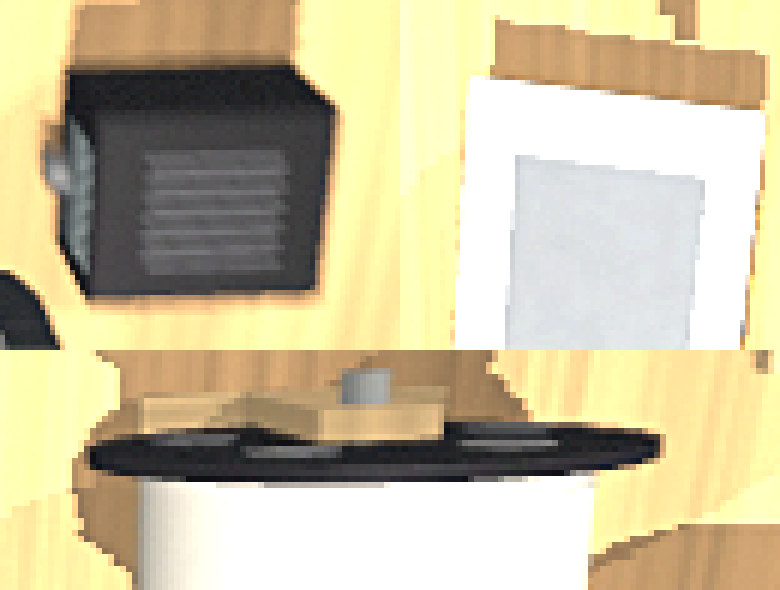

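```bash
python3 - <<'E'
from h import *
import pickle
o1,c1=pickle.load(open("w1.pkl","rb"));o2,c2=pickle.load(open("w2.pkl","rb"))
P=cast(c1,[[404.6,221.6],[452,220.8],[448.6,258],[402.6,259.6]],.055,o1)
print("ctl",np.round(P[:,:2],4).tolist(),P.mean(0)); 
for i in range(4): v=P[(i+1)%4]-P[i];print(np.linalg.norm(v).round(4),np.degrees(np.arctan2(v[1],v[0])).round(1))
S=cast(c2,[[365.3,127.5],[460.3,125.5],[364,167],[456.5,166]],.087,o2);print("spool",np.round(S,4).tolist(),(S[0]+S[1])/2)
print("base corner",cast(c2,[[373,117.8]],.012,o2))
im=c2["image"];h=cv2.cvtColor(im,cv2.COLOR_RGB2HSV);m=((h[...,1]<60)&(h[...,2]>90)).astype(np.uint8);z=m*0;z[20:130,270:345]=m[20:130,270:345]
k=max(cv2.findContours(z,cv2.RETR_EXTERNAL,cv2.CHAIN_APPROX_NONE)[0],key=cv2.contourArea)
q=cv2.approxPolyDP(k,5,True)[:,0];print(q.tolist());Q=cast(c2,q,.05,o2);print(np.round(Q,4).tolist(),Q.mean(0))
for i in range(len(Q)): v=Q[(i+1)%len(Q)]-Q[i];print(np.linalg.norm(v).round(4),np.degrees(np.arctan2(v[1],v[0])).round(1))
E
```

```text
ctl [[0.6063, 0.1929], [0.6922, 0.1974], [0.6991, 0.1211], [0.6121, 0.1147]] [0.65240758 0.15652379 0.055     ]
0.086 3.0
0.0766 -84.8
0.0872 -175.8
0.0784 94.3
spool [[0.6001, -0.1071, 0.087], [0.745, -0.0999, 0.087], [0.6027, -0.1685, 0.087], [0.7502, -0.1626, 0.087]] [ 0.67257764 -0.10351041  0.087     ]
base corner [[ 0.62328261 -0.09571202  0.012     ]]
[[279, 30], [274, 117], [327, 124], [337, 38]]
[[0.4654, 0.0284, 0.05], [0.4548, -0.0975, 0.05], [0.5419, -0.1061, 0.05], [0.5528, 0.0203, 0.05]] [ 0.50372502 -0.0387298   0.05      ]
0.1264 -94.8
0.0875 -5.6
0.1269 85.1
0.0878 174.7
```

```bash
python3 -m pendant '[{"dx":0.16,"dy":-0.24,"dz":1,"yaw":-0.087,"fingers":0.5},{"dx":0.16,"dy":-0.24,"dz":1,"yaw":-0.087,"fingers":0.5}]' >/dev/null
python3 -m pendant '[{"dx":0,"dy":0,"dz":1,"yaw":0,"fingers":0.5},{"dx":0,"dy":0,"dz":1,"yaw":0,"fingers":0.5}]' >/dev/null
python3 -m pendant '[{"dx":0,"dy":0,"dz":1,"yaw":0,"fingers":0.5},{"dx":0,"dy":0,"dz":1,"yaw":0,"fingers":0.5},{"dx":0,"dy":0,"dz":1,"yaw":0,"fingers":0.5}]'
python3 -m pendant '[{"dx":0,"dy":0,"dz":0.5,"yaw":0,"fingers":0.5},{"dx":0,"dy":0,"dz":0.85,"yaw":0,"fingers":0.5},{"dx":0,"dy":0,"dz":0.85,"yaw":0,"fingers":0.5}]'
python3 -c "
from h import *
p,a,o=now();d=p[:2]-[.662,.011];t=np.radians(4.3);print(p,a,'u',d@[np.cos(t),np.sin(t)],'v',d@[-np.sin(t),np.cos(t)])"
```

```text
time: 3.82
tcp_pos: [0.5111, -0.1401, 0.0996]
tcp_rot: [[-0.073, 0.997, -0.004], [0.997, 0.073, 0.002], [0.002, -0.004, -1.0]]
ft_force: [-0.1, 0.1, 0.2]
opening: 0.0422
time: 4.2
tcp_pos: [0.5121, -0.141, 0.0164]
tcp_rot: [[-0.073, 0.997, -0.001], [0.997, 0.073, 0.001], [0.001, -0.001, -1.0]]
ft_force: [-0.8, 0.0, 1.5]
opening: 0.0427
[ 0.51207327 -0.1409543   0.01638294] 94.15910367278057 u -0.16089804839805183 v -0.1402852547624864
```

```bash
python3 -m pendant '[{"dx":0.1,"dy":0,"dz":0,"yaw":0,"fingers":0.5},{"dx":0.14,"dy":0,"dz":0,"yaw":0,"fingers":0.5},{"dx":0.18,"dy":0,"dz":0,"yaw":0,"fingers":0.5},{"dx":0.22,"dy":0,"dz":0,"yaw":0,"fingers":0.5},{"dx":0.26,"dy":0,"dz":0,"yaw":0,"fingers":0.5},{"dx":0.3,"dy":0,"dz":0,"yaw":0,"fingers":0.5},{"dx":0.34,"dy":0,"dz":0,"yaw":0,"fingers":0.5},{"dx":0.38,"dy":0,"dz":0,"yaw":0,"fingers":0.5},{"dx":0.42,"dy":0,"dz":0,"yaw":0,"fingers":0.5},{"dx":0.46,"dy":0,"dz":0,"yaw":0,"fingers":0.5},{"dx":0.5,"dy":0,"dz":0,"yaw":0,"fingers":0.5},{"dx":0.54,"dy":0,"dz":0,"yaw":0,"fingers":0.5},{"dx":0.57,"dy":0,"dz":0,"yaw":0,"fingers":0.5},{"dx":0.6,"dy":0,"dz":0,"yaw":0,"fingers":0.5},{"dx":0.6,"dy":0,"dz":0,"yaw":0,"fingers":0.5}]'
cat > meas.py <<'E'
from h import *
import sys
T=np.array([.662,.011]);t=np.radians(4.3);ex=np.array([np.cos(t),np.sin(t)]);ey=np.array([-np.sin(t),np.cos(t)])
p,a,o=now();print("tcp",np.round(p,4),"ang %.1f"%a,"uv",np.round([(p[:2]-T)@ex,(p[:2]-T)@ey],4),"t",o["time"])
n=sys.argv[1];c=imaging.camera(n);o=o if n=="wrist" else None
if len(sys.argv)>2: cv2.imwrite("pics/"+sys.argv[2],c["image"][:,:,::-1])
# search window around the expected place
g=np.array([float(s) for s in sys.argv[3:5]]) if len(sys.argv)>4 else np.array([.51,.0])
h=cv2.cvtColor(c["image"],cv2.COLOR_RGB2HSV);m=((h[...,1]<60)&(h[...,2]>90)).astype(np.uint8)
w=np.array([[-.07,-.09],[-.07,.09],[.07,.09],[.07,-.09]])+g
z=m*0;cv2.fillConvexPoly(z,np.round(proj(c,np.c_[w,[.05]*4],o)).astype(int),1)
k=max(cv2.findContours(m&z,cv2.RETR_EXTERNAL,cv2.CHAIN_APPROX_NONE)[0],key=cv2.contourArea)
b=cv2.boxPoints(cv2.minAreaRect(cv2.convexHull(k)));Q=cast(c,b,.05,o)[:,:2];C=Q.mean(0)
for i in range(2): v=Q[i+1]-Q[i];print("side %.4f ang %.1f"%(np.linalg.norm(v),np.degrees(np.arctan2(v[1],v[0]))))
print("psu",np.round(C,4),"uv",np.round([(C-T)@ex,(C-T)@ey],4))
E
python3 meas.py top
```

```text
time: 6.08
tcp_pos: [0.5071, -0.0811, 0.0161]
tcp_rot: [[-0.072, 0.997, -0.001], [0.997, 0.072, 0.001], [0.001, -0.001, -1.0]]
ft_force: [-0.7, -1.1, 0.2]
opening: 0.0428
tcp [ 0.5071 -0.0811  0.0161] ang 94.1 uv [-0.1614 -0.0802] t 6.075
side 0.0869 ang 1.4
side 0.0760 ang -88.7
psu [0.4902 0.0219] uv [-0.1705  0.0237]
```

```bash
python3 -m pendant '[{"dx":-0.25,"dy":0,"dz":0,"yaw":0,"fingers":0.5},{"dx":-0.25,"dy":0,"dz":-1,"yaw":0,"fingers":0.5},{"dx":-0.25,"dy":0,"dz":-1,"yaw":0,"fingers":0.5}]' >/dev/null
python3 -m pendant '[{"dx":0,"dy":0,"dz":-1,"yaw":0,"fingers":0.5},{"dx":0.2,"dy":0,"dz":-1,"yaw":-1,"fingers":0.5},{"dx":0.2,"dy":0,"dz":-1,"yaw":-1,"fingers":0.5},{"dx":0.2,"dy":0,"dz":-1,"yaw":-1,"fingers":0.5}]' >/dev/null
python3 -m pendant '[{"dx":0.5,"dy":0,"dz":-1,"yaw":-1,"fingers":0.5},{"dx":0.5,"dy":0,"dz":-1,"yaw":-1,"fingers":0.5},{"dx":0.5,"dy":0,"dz":-1,"yaw":-1,"fingers":0.5}]' >/dev/null
python3 -m pendant '[{"dx":0.5,"dy":0,"dz":0,"yaw":-1,"fingers":0.5},{"dx":0.5,"dy":0,"dz":0,"yaw":-1,"fingers":0.5},{"dx":0.5,"dy":0,"dz":0,"yaw":-1,"fingers":0.5},{"dx":0.5,"dy":0,"dz":0,"yaw":-1,"fingers":0.5}]'
python3 meas.py top; python3 meas.py wrist w3.png
```

```text
time: 7.88
tcp_pos: [0.4345, -0.0231, 0.3159]
tcp_rot: [[-0.997, -0.071, -0.001], [-0.071, 0.997, 0.001], [0.001, 0.001, -1.0]]
ft_force: [0.6, 0.8, -0.0]
opening: 0.0429
tcp [ 0.4345 -0.0231  0.3159] ang -175.9 uv [-0.2294 -0.0169] t 7.875
side 0.1313 ang -83.6
side 0.0662 ang -173.9
psu [ 0.5056 -0.0047] uv [-0.1571 -0.0039]
tcp [ 0.4346 -0.0232  0.3159] ang -176.1 uv [-0.2293 -0.017 ] t 7.925
side 0.0951 ang -178.3
side 0.1286 ang 93.9
psu [ 0.487  -0.0054] uv [-0.1758 -0.0032]
```

View pics/w3.png

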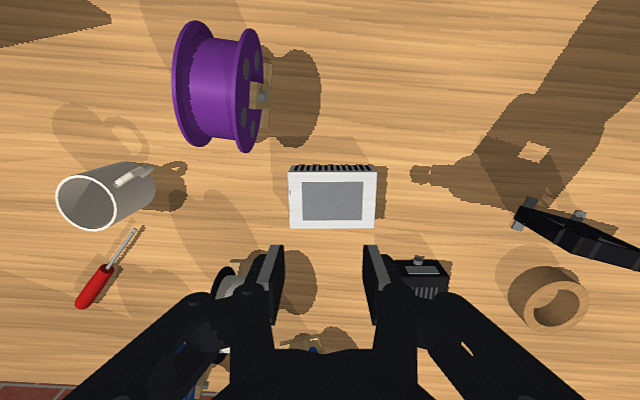

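```bash
python3 -m pendant '[{"dx":0,"dy":0.13,"dz":1,"yaw":-0.01,"fingers":0.9},{"dx":0,"dy":0.13,"dz":1,"yaw":-0.01,"fingers":0.9}]' >/dev/null
python3 -m pendant '[{"dx":0,"dy":0,"dz":1,"yaw":0,"fingers":0.9},{"dx":0,"dy":0,"dz":1,"yaw":0,"fingers":0.9},{"dx":0,"dy":0,"dz":1,"yaw":0,"fingers":0.9}]'
python3 -m pendant '[{"dx":0,"dy":0,"dz":0.5,"yaw":0,"fingers":0.9},{"dx":0,"dy":0,"dz":1,"yaw":0,"fingers":0.9},{"dx":0,"dy":0,"dz":1,"yaw":0,"fingers":0.9},{"dx":0,"dy":0,"dz":1,"yaw":0,"fingers":0.9}]'
python3 meas.py top
```

```text
time: 8.6
tcp_pos: [0.433, -0.0102, 0.1145]
tcp_rot: [[-0.997, -0.074, -0.005], [-0.074, 0.997, 0.001], [0.005, 0.001, -1.0]]
ft_force: [-0.2, -0.5, 0.3]
opening: 0.0769
time: 9.1
tcp_pos: [0.4351, -0.0105, 0.0182]
tcp_rot: [[-0.997, -0.076, 0.002], [-0.076, 0.997, -0.0], [-0.002, -0.0, -1.0]]
ft_force: [0.3, -0.4, -0.3]
opening: 0.0766
tcp [ 0.4351 -0.0105  0.0182] ang -175.6 uv [-0.2279 -0.0045] t 9.1
side 0.1324 ang -88.7
side 0.0674 ang -178.9
psu [ 0.5034 -0.006 ] uv [-0.1594 -0.005 ]
```

```bash
python3 -m pendant '[{"dx":-0.06,"dy":0,"dz":0.03,"yaw":0,"fingers":0.9},{"dx":-0.1,"dy":0,"dz":0.03,"yaw":0,"fingers":0.9},{"dx":-0.14,"dy":0,"dz":0.03,"yaw":0,"fingers":0.9},{"dx":-0.18,"dy":0,"dz":0.03,"yaw":0,"fingers":0.9},{"dx":-0.22,"dy":0,"dz":0.03,"yaw":0,"fingers":0.9},{"dx":-0.27,"dy":0,"dz":0.03,"yaw":0,"fingers":0.9},{"dx":-0.32,"dy":0,"dz":0.03,"yaw":0,"fingers":0.9},{"dx":-0.37,"dy":0.01,"dz":0.03,"yaw":0,"fingers":0.9},{"dx":-0.42,"dy":0.01,"dz":0.03,"yaw":0,"fingers":0.9},{"dx":-0.47,"dy":0.01,"dz":0.03,"yaw":0,"fingers":0.9},{"dx":-0.52,"dy":0.01,"dz":0.03,"yaw":0,"fingers":0.9},{"dx":-0.57,"dy":0.02,"dz":0.03,"yaw":0,"fingers":0.9},{"dx":-0.62,"dy":0.02,"dz":0.03,"yaw":0,"fingers":0.9},{"dx":-0.67,"dy":0.02,"dz":0.03,"yaw":0,"fingers":0.9},{"dx":-0.72,"dy":0.02,"dz":0.03,"yaw":0,"fingers":0.9},{"dx":-0.77,"dy":0.03,"dz":0.03,"yaw":0,"fingers":0.9},{"dx":-0.81,"dy":0.03,"dz":0.03,"yaw":0,"fingers":0.9},{"dx":-0.85,"dy":0.03,"dz":0.03,"yaw":0,"fingers":0.9},{"dx":-0.88,"dy":0.03,"dz":0.03,"yaw":0,"fingers":0.9},{"dx":-0.9,"dy":0.03,"dz":0.03,"yaw":0,"fingers":0.9}]'
python3 -m pendant '[{"dx":-0.03,"dy":0,"dz":0,"yaw":0,"fingers":0.9},{"dx":-0.07,"dy":0,"dz":0,"yaw":0,"fingers":0.9},{"dx":-0.12,"dy":0,"dz":0,"yaw":0,"fingers":0.9},{"dx":-0.17,"dy":0,"dz":0,"yaw":0,"fingers":0.9},{"dx":-0.22,"dy":0,"dz":0,"yaw":0,"fingers":0.9},{"dx":-0.27,"dy":0,"dz":0,"yaw":0,"fingers":0.9},{"dx":-0.32,"dy":0,"dz":0,"yaw":0,"fingers":0.9},{"dx":-0.37,"dy":0.01,"dz":0,"yaw":0,"fingers":0.9},{"dx":-0.42,"dy":0.01,"dz":0,"yaw":0,"fingers":0.9},{"dx":-0.47,"dy":0.01,"dz":0,"yaw":0,"fingers":0.9},{"dx":-0.52,"dy":0.01,"dz":0,"yaw":0,"fingers":0.9},{"dx":-0.56,"dy":0.01,"dz":0,"yaw":0,"fingers":0.9},{"dx":-0.6,"dy":0.01,"dz":0,"yaw":0,"fingers":0.9},{"dx":-0.62,"dy":0.01,"dz":0,"yaw":0,"fingers":0.9},{"dx":-0.62,"dy":0.01,"dz":0,"yaw":0,"fingers":0.9}]'
python3 meas.py top t2.png .65 .01
```

```text
time: 11.65
tcp_pos: [0.5236, -0.0004, 0.0138]
tcp_rot: [[-0.997, -0.077, -0.0], [-0.077, 0.997, 0.0], [0.0, 0.0, -1.0]]
ft_force: [-6.0, -0.6, 4.1]
opening: 0.0768
time: 13.52
tcp_pos: [0.5857, 0.0053, 0.0135]
tcp_rot: [[-0.997, -0.077, 0.001], [-0.077, 0.997, 0.0], [-0.001, -0.0, -1.0]]
ft_force: [-2.7, 0.7, 0.9]
opening: 0.0772
tcp [0.5857 0.0053 0.0135] ang -175.6 uv [-0.0765  0.    ] t 13.525
side 0.1249 ang -88.6
side 0.0372 ang -178.9
psu [0.6715 0.0133] uv [0.0097 0.0016]
```

```bash
python3 -m pendant '[{"dx":0.3,"dy":0,"dz":0,"yaw":0,"fingers":0.9},{"dx":0.6,"dy":0,"dz":-0.4,"yaw":0,"fingers":0.9},{"dx":1,"dy":0,"dz":-1,"yaw":0,"fingers":0.9},{"dx":1,"dy":0,"dz":-1,"yaw":0,"fingers":0.9}]' >/dev/null
python3 -m pendant '[{"dx":0.8,"dy":0,"dz":-1,"yaw":0,"fingers":0.9},{"dx":0.8,"dy":0,"dz":-1,"yaw":0,"fingers":0.9}]' >/dev/null
python3 -m pendant '[{"dx":0,"dy":0,"dz":-1,"yaw":0,"fingers":0.9},{"dx":0,"dy":0,"dz":-1,"yaw":0,"fingers":0.9},{"dx":0,"dy":0,"dz":-1,"yaw":0,"fingers":0.9}]'
python3 meas.py top t3.png .65 .01; python3 meas.py wrist w4.png .65 .01
```

```text
time: 14.7
tcp_pos: [0.4094, -0.0086, 0.3131]
tcp_rot: [[-0.997, -0.077, 0.006], [-0.077, 0.997, -0.001], [-0.006, -0.001, -1.0]]
ft_force: [0.4, 0.3, -0.6]
opening: 0.077
tcp [ 0.4094 -0.0086  0.3131] ang -175.6 uv [-0.2534 -0.0006] t 14.7
side 0.1322 ang -85.7
side 0.0924 ang -176.1
psu [0.6422 0.0088] uv [-0.02   -0.0007]
tcp [ 0.4087 -0.0085  0.3113] ang -175.6 uv [-0.2541 -0.0005] t 14.75
side 0.1273 ang 94.4
side 0.1079 ang 6.9
psu [0.6297 0.009 ] uv [-0.0323  0.0004]
```

View pics/w4.png

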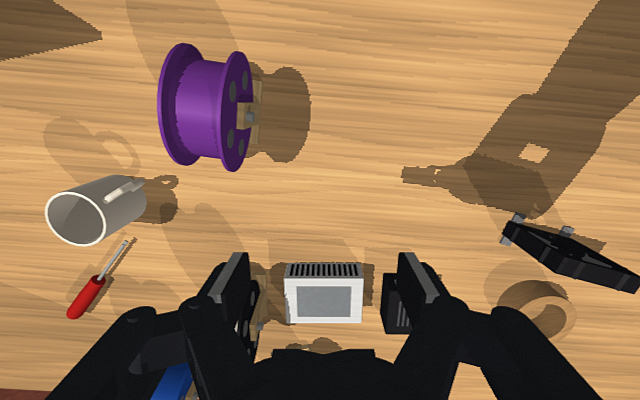

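```bash
python3 -m pendant '[{"dx":-0.8,"dy":0,"dz":1,"yaw":0,"fingers":0.9},{"dx":-0.8,"dy":0,"dz":1,"yaw":0,"fingers":0.9}]' >/dev/null
python3 -m pendant '[{"dx":-0.73,"dy":0,"dz":0.5,"yaw":0,"fingers":0.9},{"dx":-0.73,"dy":0,"dz":1,"yaw":0,"fingers":0.9},{"dx":-0.73,"dy":0,"dz":1,"yaw":0,"fingers":0.9}]' >/dev/null
python3 -m pendant '[{"dx":0,"dy":0,"dz":0.5,"yaw":0,"fingers":0.9},{"dx":0,"dy":0,"dz":0.98,"yaw":0,"fingers":0.9},{"dx":0,"dy":0,"dz":0.98,"yaw":0,"fingers":0.9}]'
python3 -c "
from h import *
p,a,o=now();d=p[:2]-[.662,.011];t=np.radians(4.3);print(p,a,'u',d@[np.cos(t),np.sin(t)],'v',d@[-np.sin(t),np.cos(t)])"
```

```text
time: 15.8
tcp_pos: [0.5567, 0.0032, 0.0141]
tcp_rot: [[-0.997, -0.077, -0.005], [-0.077, 0.997, 0.001], [0.005, 0.001, -1.0]]
ft_force: [-0.2, 0.6, 0.3]
opening: 0.0768
[0.55672729 0.00324222 0.0141131 ] -175.61078286014106 u -0.10555805482793554 v 0.00015726812461516003
```

```bash
python3 -m pendant '[{"dx":-0.2,"dy":0,"dz":0,"yaw":0,"fingers":0.9},{"dx":-0.27,"dy":0,"dz":0,"yaw":0,"fingers":0.9},{"dx":-0.32,"dy":0,"dz":0,"yaw":0,"fingers":0.9},{"dx":-0.37,"dy":0,"dz":0,"yaw":0,"fingers":0.9},{"dx":-0.41,"dy":0,"dz":0,"yaw":0,"fingers":0.9},{"dx":-0.45,"dy":0,"dz":0,"yaw":0,"fingers":0.9},{"dx":-0.47,"dy":0,"dz":0,"yaw":0,"fingers":0.9},{"dx":-0.47,"dy":0,"dz":0,"yaw":0,"fingers":0.9}]'
python3 -m pendant '[{"dx":0.3,"dy":0,"dz":0,"yaw":0,"fingers":0.9},{"dx":0.6,"dy":0,"dz":-0.4,"yaw":0,"fingers":0.9},{"dx":1,"dy":0,"dz":-1,"yaw":0,"fingers":0.9},{"dx":1,"dy":0,"dz":-1,"yaw":0,"fingers":0.9}]' >/dev/null
python3 -m pendant '[{"dx":0.6,"dy":0.4,"dz":-1,"yaw":0,"fingers":1},{"dx":0.6,"dy":0.4,"dz":-1,"yaw":0,"fingers":1},{"dx":0.6,"dy":0.4,"dz":-1,"yaw":0,"fingers":1}]'
python3 meas.py top t4.png .65 .01
python3 - <<'E'
from h import *
i=cv2.imread("pics/t4.png")[130:205,240:400]
cv2.imwrite("pics/t4z.png",cv2.resize(cv2.convertScaleAbs(i,alpha=1.8),None,fx=5,fy=5,interpolation=cv2.INTER_CUBIC))
E
```

```text
time: 16.8
tcp_pos: [0.6049, 0.0068, 0.016]
tcp_rot: [[-0.997, -0.077, -0.0], [-0.077, 0.997, 0.0], [-0.0, 0.0, -1.0]]
ft_force: [-3.9, -0.5, 2.6]
opening: 0.0767
time: 17.68
tcp_pos: [0.443, 0.0352, 0.2181]
tcp_rot: [[-0.997, -0.078, 0.006], [-0.078, 0.997, -0.0], [-0.006, -0.001, -1.0]]
ft_force: [0.6, -0.1, -0.6]
opening: 0.0855
tcp [0.443  0.0352 0.2181] ang -175.5 uv [-0.2166  0.0405] t 17.675
side 0.1323 ang -84.8
side 0.0925 ang -175.1
psu [0.6608 0.0109] uv [-0.0012  0.    ]
```

View pics/t4z.png

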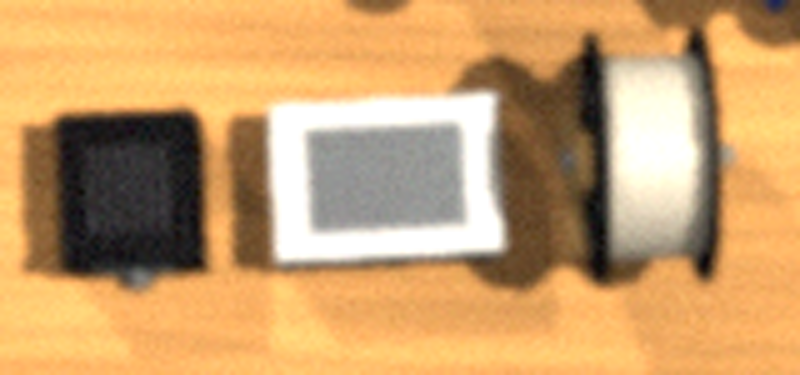

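```bash
python3 - <<'E'
from h import *
import pickle
c=pickle.load(open("top0.pkl","rb"))
f=lambda p:(np.array(p,float)-2)/5+[240,130]
t=np.radians(4.3);ex=np.array([np.cos(t),np.sin(t)])
A=cast(c,f([[57,118],[195,112]]),.055)[:,:2];print("ctl back corners",A,"->origin",A.mean(0)-.045*ex)
B=cast(c,f([[270,104],[497,95]]),.05)[:,:2];print("psu back",B,"->origin",B.mean(0)-.045*ex,np.degrees(np.arctan2(*(B[1]-B[0])[::-1]))+90)
S=cast(c,f([[563,158],[728,155]]),.085)[:,:2];print("axle",S,S.mean(0))
s=cast(c,f([[591,35],[598,278],[696,32],[706,275]]),.1)[:,:2];print("flange",s,s.mean(0))
print("mid",(A.mean(0)-.045*ex+S.mean(0))/2)
E
```

```text
ctl back corners [[0.69001634 0.19732557]
 [0.69530652 0.11961489]] ->origin [0.6477881  0.15509619]
psu back [[ 0.7017156   0.07762698]
 [ 0.70998776 -0.0511635 ]] ->origin [0.66097835 0.0098577 ] 3.675037730261849
axle [[ 0.66969948 -0.08676334]
 [ 0.6735502  -0.17817558]] [ 0.67162484 -0.13246946]
flange [[ 0.73593118 -0.09986304]
 [ 0.60205008 -0.10590059]
 [ 0.73901432 -0.15757988]
 [ 0.60505637 -0.1648531 ]] [ 0.67051299 -0.13204915]
mid [0.65970647 0.01131336]
```

Top view: the PSU lies square between the controller (zoomed 130,190) and the spool (645,156). Its position is within about 1.5 mm of the midpoint and its yaw agrees, so I'll leave it. Next is the fan.

```bash
python3 -m pendant '[{"dx":-0.2,"dy":0.8,"dz":-1,"yaw":1,"fingers":1},{"dx":-0.2,"dy":0.8,"dz":-1,"yaw":1,"fingers":1},{"dx":-0.2,"dy":0.8,"dz":-1,"yaw":1,"fingers":1}]' >/dev/null
python3 -m pendant '[{"dx":0.16,"dy":0.81,"dz":0,"yaw":1,"fingers":1},{"dx":0.16,"dy":0.81,"dz":0,"yaw":1,"fingers":1},{"dx":0.16,"dy":0.81,"dz":0,"yaw":1,"fingers":1}]' >/dev/null
python3 -m pendant '[{"dx":0.55,"dy":0.62,"dz":0,"yaw":1,"fingers":1},{"dx":0.55,"dy":0.62,"dz":0,"yaw":1,"fingers":1},{"dx":0.55,"dy":0.62,"dz":0,"yaw":1,"fingers":1}]' >/dev/null
python3 -m pendant '[{"dx":0,"dy":0,"dz":0,"yaw":0.53,"fingers":1},{"dx":0,"dy":0,"dz":0,"yaw":0.53,"fingers":1},{"dx":0,"dy":0,"dz":0,"yaw":0.53,"fingers":1}]'
python3 - <<'E'
from h import *
import pickle
p,a,o=now();c=imaging.camera("wrist")
pickle.dump((o,c),open("w5.pkl","wb"))
q=proj(c,[[.513,.354,.124]],o)[0];print(p,a,q)
cv2.imwrite("pics/w5.png",cv2.convertScaleAbs(c["image"][:,:,::-1],alpha=1.6,beta=20))
E
```

```text
time: 19.23
tcp_pos: [0.498, 0.2761, 0.3134]
tcp_rot: [[0.199, 0.98, -0.002], [0.98, -0.199, -0.001], [-0.001, -0.002, -1.0]]
ft_force: [-1.1, 0.5, -0.1]
opening: 0.0851
[0.49804376 0.27607533 0.31337134] 78.51720960259598 [322.47592073 105.45885586]
```

View pics/w5.png

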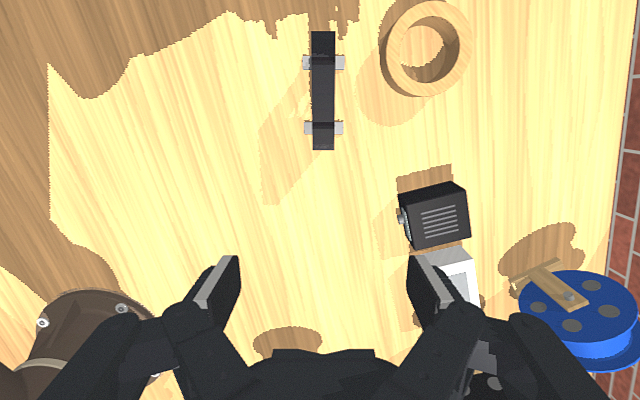

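```bash
python3 - <<'E'
from h import *
import pickle
o,c=pickle.load(open("w5.pkl","rb"))
h=cv2.cvtColor(c["image"],cv2.COLOR_RGB2HSV);m=(h[...,2]<55).astype(np.uint8);z=m*0;z[15:165,290:355]=m[15:165,290:355]
z=cv2.morphologyEx(z,cv2.MORPH_OPEN,np.ones((5,5)))
k=max(cv2.findContours(z,cv2.RETR_EXTERNAL,cv2.CHAIN_APPROX_NONE)[0],key=cv2.contourArea)
b=cv2.boxPoints(cv2.minAreaRect(k));print(b.tolist());Q=cast(c,b,.124,o)[:,:2];C=Q.mean(0);print(Q,C)
for i in range(2): v=Q[i+1]-Q[i];print(np.linalg.norm(v),np.degrees(np.arctan2(v[1],v[0])))
p,a=np.array(o["tcp_pos"]),78.5
plan(p,a,[(C[0],C[1],.24,78.4)])
E
```

```text
[[309.0, 31.0], [334.0, 31.0], [334.0, 149.0], [309.0, 149.0]]
[[0.51395898 0.42667473]
 [0.53865707 0.42165031]
 [0.51643096 0.30519847]
 [0.48854617 0.31086316]] [0.51439829 0.36609667]
0.025203977878523107 -11.49896335205621
0.11855391564711344 -100.80556641397708
(np.float64(0.5143982935516049), np.float64(0.3660966652699889), 0.24, 78.4) dx 0.91 dy -0.02 dz 0.73 yaw 0.003
```

```bash
python3 -m pendant '[{"dx":0.91,"dy":-0.02,"dz":0.4,"yaw":0,"fingers":1},{"dx":0.91,"dy":-0.02,"dz":0.8,"yaw":0,"fingers":1},{"dx":0.91,"dy":-0.02,"dz":1,"yaw":0,"fingers":1}]' >/dev/null
python3 -m pendant '[{"dx":0,"dy":0,"dz":0.4,"yaw":0,"fingers":1},{"dx":0,"dy":0,"dz":0.8,"yaw":0,"fingers":1},{"dx":0,"dy":0,"dz":1,"yaw":0,"fingers":1},{"dx":0,"dy":0,"dz":1,"yaw":0,"fingers":1}]'
python3 -m pendant '[{"dx":0,"dy":0,"dz":0.21,"yaw":0,"fingers":1},{"dx":0,"dy":0,"dz":0.21,"yaw":0,"fingers":1},{"dx":0,"dy":0,"dz":0.21,"yaw":0,"fingers":0},{"dx":0,"dy":0,"dz":0.21,"yaw":0,"fingers":0},{"dx":0,"dy":0,"dz":0.21,"yaw":0,"fingers":0},{"dx":0,"dy":0,"dz":0.21,"yaw":0,"fingers":0},{"dx":0,"dy":0,"dz":0.21,"yaw":0,"fingers":0},{"dx":0,"dy":0,"dz":0.21,"yaw":0,"fingers":0},{"dx":0,"dy":0,"dz":0.21,"yaw":0,"fingers":0},{"dx":0,"dy":0,"dz":0.21,"yaw":0,"fingers":0}]'
```

```text
time: 20.15
tcp_pos: [0.513, 0.3653, 0.1132]
tcp_rot: [[0.198, 0.98, -0.003], [0.98, -0.198, -0.002], [-0.002, -0.003, -1.0]]
ft_force: [-0.5, 0.1, 0.6]
opening: 0.0852
time: 21.4
tcp_pos: [0.5135, 0.3657, 0.0948]
tcp_rot: [[0.199, 0.98, 0.001], [0.98, -0.199, 0.0], [0.001, 0.001, -1.0]]
ft_force: [-0.3, -1.2, 5.2]
opening: 0.0241
```

```bash
python3 - <<'E'
from h import *
p,a,o=now()
plan(p,a,[(p[0],p[1],.175,a),(.52,.275,.175,86),(.53,.178,.175,94.1),(.54,.082,.175,94.1),(.574,.004,.175,94.1),(.574,.004,.097,94.1)])
E
```

```text
(np.float64(0.5135188062094495), np.float64(0.3657456680204527), 0.175, np.float64(78.49811889688476)) dx 0.00 dy 0.00 dz -0.80 yaw -0.000 
(0.52, 0.275, 0.175, 86) dx -0.88 dy 0.24 dz -0.00 yaw -0.250 
(0.53, 0.178, 0.175, 94.1) dx -0.96 dy 0.17 dz -0.00 yaw -0.270 
(0.54, 0.082, 0.175, 94.1) dx -0.96 dy 0.03 dz -0.00 yaw -0.000 
(0.574, 0.004, 0.175, 94.1) dx -0.80 dy 0.28 dz -0.00 yaw -0.000 
(0.574, 0.004, 0.097, 94.1) dx 0.00 dy 0.00 dz 0.78 yaw -0.000
```

```bash
python3 -m pendant '[{"dx":0,"dy":0,"dz":-0.2,"yaw":0,"fingers":0},{"dx":0,"dy":0,"dz":-0.5,"yaw":0,"fingers":0},{"dx":0,"dy":0,"dz":-0.8,"yaw":0,"fingers":0},{"dx":0,"dy":0,"dz":-0.8,"yaw":0,"fingers":0}]'
```

```text
time: 21.9
tcp_pos: [0.5138, 0.366, 0.1759]
tcp_rot: [[0.199, 0.98, 0.003], [0.98, -0.199, 0.002], [0.002, 0.002, -1.0]]
ft_force: [0.2, -0.6, -1.6]
opening: 0.0238
```

```bash
python3 -m pendant '[{"dx":-0.2,"dy":0.05,"dz":0,"yaw":-0.05,"fingers":0},{"dx":-0.45,"dy":0.12,"dz":0,"yaw":-0.12,"fingers":0},{"dx":-0.7,"dy":0.18,"dz":0,"yaw":-0.2,"fingers":0},{"dx":-0.88,"dy":0.24,"dz":0,"yaw":-0.25,"fingers":0}]' >/dev/null
python3 -m pendant '[{"dx":-0.25,"dy":0.05,"dz":0,"yaw":-0.07,"fingers":0},{"dx":-0.5,"dy":0.1,"dz":0,"yaw":-0.14,"fingers":0},{"dx":-0.75,"dy":0.14,"dz":0,"yaw":-0.2,"fingers":0},{"dx":-0.96,"dy":0.17,"dz":0,"yaw":-0.27,"fingers":0}]' >/dev/null
python3 -m pendant '[{"dx":-0.25,"dy":0.01,"dz":0,"yaw":0,"fingers":0},{"dx":-0.5,"dy":0.02,"dz":0,"yaw":0,"fingers":0},{"dx":-0.75,"dy":0.03,"dz":0,"yaw":0,"fingers":0},{"dx":-0.96,"dy":0.03,"dz":0,"yaw":0,"fingers":0}]' >/dev/null
python3 -m pendant '[{"dx":-0.25,"dy":0.08,"dz":0,"yaw":0,"fingers":0},{"dx":-0.5,"dy":0.16,"dz":0,"yaw":0,"fingers":0},{"dx":-0.7,"dy":0.24,"dz":0,"yaw":0,"fingers":0},{"dx":-0.8,"dy":0.28,"dz":0,"yaw":0,"fingers":0},{"dx":-0.8,"dy":0.28,"dz":0,"yaw":0,"fingers":0},{"dx":-0.8,"dy":0.28,"dz":0,"yaw":0,"fingers":0}]'
python3 -c "
from h import *
p,a,o=now();plan(p,a,[(.574,.004,.097,94.1)])"
```

```text
time: 24.15
tcp_pos: [0.5727, 0.005, 0.1741]
tcp_rot: [[-0.072, 0.997, -0.0], [0.997, 0.072, 0.0], [0.0, -0.0, -1.0]]
ft_force: [-0.5, 0.4, -2.0]
opening: 0.0238
(0.574, 0.004, 0.097, 94.1) dx -0.01 dy 0.01 dz 0.77 yaw 0.001
```

```bash
python3 -m pendant '[{"dx":0,"dy":0.01,"dz":0.2,"yaw":0,"fingers":0},{"dx":0,"dy":0.01,"dz":0.4,"yaw":0,"fingers":0},{"dx":0,"dy":0.01,"dz":0.6,"yaw":0,"fingers":0},{"dx":0,"dy":0.01,"dz":0.7,"yaw":0,"fingers":0},{"dx":0,"dy":0.01,"dz":0.75,"yaw":0,"fingers":0},{"dx":0,"dy":0.01,"dz":0.775,"yaw":0,"fingers":0},{"dx":0,"dy":0.01,"dz":0.785,"yaw":0,"fingers":0},{"dx":0,"dy":0.01,"dz":0.79,"yaw":0,"fingers":0},{"dx":0,"dy":0.01,"dz":0.79,"yaw":0,"fingers":0}]'
```

```text
time: 25.28
tcp_pos: [0.5741, 0.0044, 0.0955]
tcp_rot: [[-0.071, 0.997, 0.0], [0.997, 0.071, 0.0], [0.0, 0.0, -1.0]]
ft_force: [1.2, 1.2, -2.0]
opening: 0.0241
```

```bash
python3 -m pendant '[{"dx":0,"dy":0,"dz":0.01,"yaw":0,"fingers":0},{"dx":0,"dy":0,"dz":0.015,"yaw":0,"fingers":0},{"dx":0,"dy":0,"dz":0.015,"yaw":0,"fingers":0}]'
python3 -m pendant '[{"dx":0,"dy":0,"dz":0,"yaw":0,"fingers":0.4},{"dx":0,"dy":0,"dz":0,"yaw":0,"fingers":0.8},{"dx":0,"dy":0,"dz":0,"yaw":0,"fingers":0.8},{"dx":0,"dy":0,"dz":0,"yaw":0,"fingers":0.8},{"dx":0,"dy":0,"dz":0,"yaw":0,"fingers":0.8},{"dx":0,"dy":0,"dz":-0.3,"yaw":0,"fingers":0.8},{"dx":0,"dy":0,"dz":-0.7,"yaw":0,"fingers":0.8},{"dx":0,"dy":0,"dz":-1,"yaw":0,"fingers":0.8}]'
python3 -m pendant '[{"dx":-0.6,"dy":-0.6,"dz":-1,"yaw":0,"fingers":0.8},{"dx":-0.6,"dy":-0.6,"dz":-1,"yaw":0,"fingers":0.8},{"dx":-0.6,"dy":-0.6,"dz":-1,"yaw":0,"fingers":0.8}]' >/dev/null
python3 -m pendant '[{"dx":-0.9,"dy":0,"dz":-0.5,"yaw":0,"fingers":0.8},{"dx":-0.9,"dy":0,"dz":-0.5,"yaw":0,"fingers":0.8},{"dx":-0.9,"dy":0,"dz":-0.5,"yaw":0,"fingers":0.8}]'
python3 meas.py top t5.png .65 .01
python3 - <<'E'
from h import *
import pickle
p,a,o=now();c=imaging.camera("wrist");pickle.dump((o,c),open("w6.pkl","wb"))
print(proj(c,[[.574,.004,.124]],o))
i=c["image"][:,:,::-1];cv2.imwrite("pics/w6.png",cv2.resize(cv2.convertScaleAbs(i,alpha=1.5,beta=20),None,fx=1.25,fy=1.25))
E
```

```text
time: 25.65
tcp_pos: [0.5744, 0.0043, 0.0948]
tcp_rot: [[-0.071, 0.997, 0.001], [0.997, 0.071, -0.0], [-0.0, 0.001, -1.0]]
ft_force: [-1.1, -0.4, 7.8]
opening: 0.0244
time: 26.65
tcp_pos: [0.5742, 0.0044, 0.1953]
tcp_rot: [[-0.072, 0.997, 0.001], [0.997, 0.072, -0.0], [-0.0, 0.001, -1.0]]
ft_force: [0.6, 0.2, -0.1]
opening: 0.0684
time: 27.4
tcp_pos: [0.5253, -0.1512, 0.3439]
tcp_rot: [[-0.069, 0.998, 0.001], [0.998, 0.069, -0.0], [-0.0, 0.001, -1.0]]
ft_force: [0.4, 0.8, -0.4]
opening: 0.0682
tcp [ 0.5253 -0.1512  0.3439] ang 94.0 uv [-0.1484 -0.1515] t 27.4
side 0.1319 ang -85.4
side 0.0935 ang -175.7
psu [0.6608 0.0112] uv [-0.0012  0.0003]
[[376.7462916   38.29478589]]
```

View pics/w6.png

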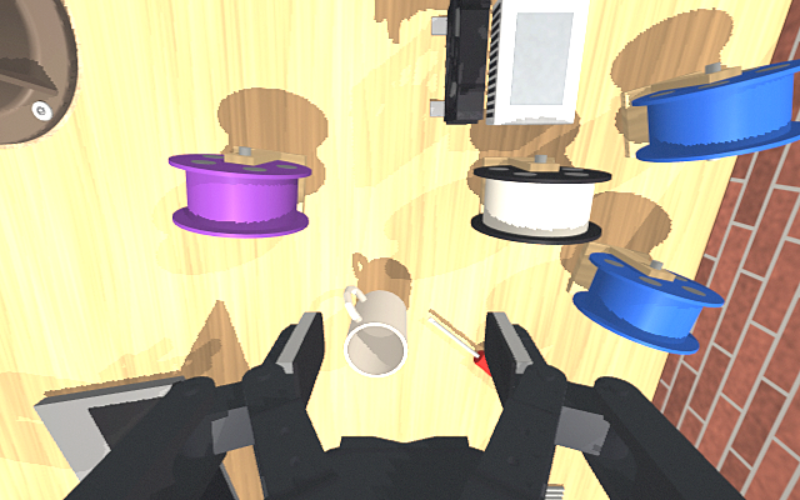

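```bash
python3 - <<'E'
from h import *
c=imaging.camera("top");h=cv2.cvtColor(c["image"],cv2.COLOR_RGB2HSV);m=(h[...,2]<50).astype(np.uint8)
z=m*0;z[175:225,280:350]=m[175:225,280:350];z=cv2.morphologyEx(z,cv2.MORPH_OPEN,np.ones((4,4)))
k=max(cv2.findContours(z,cv2.RETR_EXTERNAL,cv2.CHAIN_APPROX_NONE)[0],key=cv2.contourArea)
b=cv2.boxPoints(cv2.minAreaRect(k));Q=cast(c,b,.124)[:,:2];print(b.tolist(),Q.round(4).tolist(),Q.mean(0))
t=np.radians(4.2);d=Q.mean(0)-[.661,.0108];print("uv rel psu",d@[np.cos(t),np.sin(t)],d@[-np.sin(t),np.cos(t)])
for i in range(2): v=Q[i+1]-Q[i];print(np.linalg.norm(v),np.degrees(np.arctan2(v[1],v[0])))
E
```

```text
[[296.6808776855469, 190.10708618164062], [341.8918762207031, 188.64865112304688], [342.2848205566406, 200.82952880859375], [297.0738220214844, 202.2879638671875]] [[0.5827, 0.0631], [0.5894, -0.0576], [0.5568, -0.0593], [0.5502, 0.0612]] [0.56978456 0.00186363]
uv rel psu -0.09162496501835539 -0.002231914937546324
0.12087224851781324 -86.82914045713692
0.03264563207045997 -177.07648877684488
```

```bash
python3 -c "
from bench import order;print(order.finish_job())"
```

```text
the job is handed in; nothing more can be done
None
```

The job is done and handed in. The power supply sits between the controller box and the white spool stand, and the fan stands upright in front of its grille. It took about 28 s of the allowed 69 s.

I pushed the power supply sideways with two spread fingers to centre and square it, then slid it straight back. After that I picked the fan up by its top edge and set it down in front of the grille.

| Check (last images) | Measured | Wanted |
|---|---|---|
| Power supply, along the bench | about 1 mm from the midpoint | on the midpoint |
| Power supply, sideways | within about 1.5 mm of the midpoint | on the midpoint |
| Power supply yaw | about 4–5° | about 4.3° (controller and spool) |
| Fan distance from the power supply's origin | about 87 mm (about 30 mm from the grille) | 87 mm |
| Fan off the power supply's centre line | about 2 mm | 0 mm |
| Fan yaw | within about 1–1.5° of the power supply's | parallel |

- **Disagreements:** The wrist and top cameras gave midpoints about 2 mm apart, so I kept the wrist-camera target. The last fan outline came out 33 mm thick because it took in part of the front face. I therefore measured the 87 mm from its back edge; the raw outline gave 92 mm.
- **Forces:** The wrist force readings at the end of each move stayed below 8 N.
- **Bystanders:** The arm was not brought against the mug, tape roll, screwdriver or look-alike spools. I judged this by eye and did not re-measure them; the tape roll was out of view in the last picture.

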